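# Regrip a jar on an angled block and lay it in the labelling cradle

## Robot

A 6-joint arm with a two-finger parallel gripper is mounted at the origin on a cart in front of the work surface, level with it; the furniture and walls round the work are solid. World frame = base frame: x ahead of the robot, y to its left, z up, the work surface at z = 0. Lengths are in m, angles in rad, forces in N, time in s.
With the tool pointing down it reaches from about 0.3 to 0.875 m from the base axis. Payload 6.4 kg.
Tool frame: the origin (TCP) lies between the finger pads; the fingertips stand 19 mm ahead of it and the grasp point (between the pads) is the TCP (ctrl.tips_ahead is the z of the fingertips in the tool frame, in m); z points along the fingers, y is the line along which they close (so a half turn about z gives the same grasp; the last joint's range is limited). The gripper opens to 85 mm and grips with 20 to 120 N. Pads are 22 mm wide; open, the fingers measure 114 mm over their backs; the gripper's body (76 mm by 85 mm) begins 54 mm behind the grasp point. The pads swing forward as they close: fully open they stand 13 mm farther back than shut.
Start: joints at [1.017, 0.181, 1.607, -0, 1.354, -0.206], TCP at [0.196, 0.541, 0.25] pointing down, gripper open.
Joint ranges: [-2.99, 2.99], [-0.89, 2.07], [0.3, 2.58], [-1.14, 4.28], [0, 2.63], [-3.12, 3.12]. Speed limits (rad/s): [2.57, 2.57, 3.01, 3.14, 3.14, 3.14].

## Interface

Orientations are given as a unit quaternion [w, x, y, z].
In Python, from bench import readout, vision, ctrl gives the robot as it stands.
- The arm moves only by the tool play_rows, never from a script. Its arguments are lists of equal length, an entry for each row: "xyz": the shift along the tool's x, y, z in mm, a list of three; "rot": the turn, a rotation vector about the tool's x, y, z in rad, a list of three; "grip": the opening, from 0 (shut) to 1 (fully open). In form: {"xyz": [[x, y, z], ...], "rot": [[rx, ry, rz], ...], "grip": [grip, ...]}. A call has exactly 10 rows; each row is the pose to reach, as a shift and turn from the pose commanded when the call began, along the tool's axes at that moment; what a row does not reach only later rows make up. A row lasts 1/8 s, in which the tool goes at most 62.5 mm and 10.7 degrees, less where a joint would pass 70% of its speed; a pose out of reach is approached as far as the arm can. A call with a gripper value outside its range is refused whole. The fingers move at their own pace and stop on an object; the grip force is fixed at half the most. Time passes only in rows, so rows that repeat a pose let the fingers close, or fill a call up. It gives the time, the measured TCP pose, the force, the opening and the grip force at its end, in the units of the state.
- readout.get_obs(): the state, without advancing time (a new reading comes with each control period).
- vision.camera(name): name is "scene" or "side" or "wrist"; returns a dict with "color" (420x560x3 uint8, red, green, blue), "depth" (420x560 float32, m along the optical axis (not along the pixel's ray), 0 where there is no reading), "camera_matrix" (3x3 intrinsics, pixels), "k1" (the pictures are not rectified: a ray, as slopes to the right and down, at radius r is drawn at 1 + k1 r^2 times it, then the intrinsics apply), "extrinsics" (4x4, takes a point from camera to world coordinates); the wrist camera has in their place "hand_eye" (4x4, takes a point from camera to tool coordinates, whose origin is the TCP and whose axes are the flange's). Camera axes: x right, y down, z forward; pixel columns grow to the right and rows downward; lengths in m; the calibration is good to about 2 mm. A picture is of the moment at which its call begins: read the wrist's pose just before it.
- ctrl.hand_in(): hands the job in; it is judged then, once.
The state is a dict: "time_s": time; "q": joint angles; "dq": joint speeds; "joint_efforts": joint torques, N m; "eef_pos": TCP position; "eef_rot": TCP orientation; "wrist_force": force on the tool from outside, world axes, zero at the start; "torque": the same for the moment, N m; "opening": opening from 0.0 (shut) to 1.0 (fully open); "grasp_force": force on a finger pad.
Only numpy, scipy, OpenCV 4.12 (cv2) and the standard library are available. Lean on these libraries where they do the work, as an engineer would, in place of code of your own. Each camera call takes 0.05 s, during which the arm holds its last target. There are 200 camera calls.

## Task

Lift the jar with the red cap out of the bottle rack by its top, park it lying in the orange angled block with its base down against the block's foot, and let go of it there. Then take it across its side and lay it level on the two rails of the labelling cradle, base up against the blue end plate and cap pointing away from it. Set the jar down without dropping it, never stand or lay it on the table, and leave the rack's dropper bottles, the mug and the tins where they are.

Things in the scene. Friction and masses are not known exactly. Their poses are not given: they have to be found in the camera images.
- jar_center (a point): centre of the closed glass jar with a red cap and a dark label: a round upright jar, 45 mm in diameter (44 mm across the cap) and 109 mm tall, about 0.11 kg; the point is on its axis, 54.5 mm above its base; its z axis points from base to cap. It starts upright in any of the rack's three cells.
- jar_cap (a point): middle of the top face of the red cap, 54.5 mm from jar_center along the jar's z axis. The cap is fixed to the jar, 21 mm high.
- jar: the jar as a body; origin at the middle of its base, z axis from base to cap.
- rack: fixed open plywood rack, 58 x 168 mm, 75 mm high: three square cells (50 x 50 mm inside, floor 4 mm, walls 4 mm) in a row along its y axis, 54 mm apart, the middle one at the origin. Origin: centre of its underside; z up. The jar in it rises to 113 mm, 38 mm above the rim. The row runs roughly along the table's front edge.
- park_block: fixed orange angled block on a dark base plate (120 x 64 mm, from x = -70 to +50 mm). A vee trough, 75 mm long, 40 mm wide, rises at 45 degrees toward the block's +x axis, with a square foot plate across its low end. Origin: on the table; z up; y level, across the trough. A parked jar leans at 45 degrees, cap up toward +x, axis in the plane y = 0.
- park_center (a point): where jar_center lies when the jar is parked fully home on the angled block, base on the foot; same axes as park_block. The jar's upper 34 mm stand out beyond the trough, and the trough's edges end 11 mm below the jar's axis (measured square to it), so that both sides of the jar are free along its whole length.
- park_cap (a point): where the middle of the cap's top (jar_cap) lies when the jar is parked fully home; same axes as park_block.
- cradle: fixed labelling cradle: white base 146 x 70 mm, two level steel rails (14 mm thick, 28 mm apart at their centres, tops 37 mm up) along its x axis; a blue end plate (52 mm wide, 75 mm high) at the -x end, its inner face at x = -55 mm; the +x end is open above the rails. Origin: centre of the base on the table; z up. The jar lies home along x, cap toward +x.
- cradle_seat (a point): where jar_center lies when the jar lies home in the cradle, base touching the end plate: 55.4 mm above the table; same axes as cradle.
- bottle_a_center (a point): centre of an amber dropper bottle, 33 mm in diameter and 102 mm tall, black dropper up, standing loose in a cell of the rack; leave it.
- bottle_b_center (a point): centre of the other, like amber dropper bottle in the rack; leave it.
- mug: loose dark mug, 106 mm tall, 88 mm in diameter, handle toward its -y axis (reaching 63 mm from the origin); the bowl's axis is 20 mm from the origin toward +y; origin on its underside; leave it.
- wicked_tin: loose open candle tin, 72 mm in diameter, 44 mm high, with a wick up to 75 mm; origin at the centre of its underside; leave it.
- empty_tin: loose open empty candle tin, 72 mm in diameter, 44 mm high; origin at the centre of its underside; leave it.
Not all that is in view belongs to the job. Leave any green or yellow look-alike of the jar alone.

How it is judged:
By the outcome, as a careful person would: the job done as asked, in the order asked, and still so for the second after the job is handed in, with the robot touching nothing.
It also fails if it takes over 48 s, if anything falls off the work surface, if the arm or the gripper's body presses on something with over 40 N, if the wrist force passes 120 N, or if a joint passes its speed limit or range.

## Working session

There is one attempt and no reset: what is moved stays moved. The work goes in short steps, Python scripts to look and compute and a tool call to move; the robot and the scene stay as the last step left them, time stands still between calls to the robot, and variables do not carry over. Pictures are saved under pics/ and viewed, at most 10 in all, crops included, and the job is handed in when it is done.

Besides the shell and the picture viewer there is one more tool, called after "Emit:" by a JSON object that holds its "api" and its "payload". play_rows: Moves the arm, as the interface text tells. Its arguments: {"type":"object","properties":{"xyz":{"type":"array","items":{"type":"array","items":{"type":"number"}}},"rot":{"type":"array","items":{"type":"array","items":{"type":"number"}}},"grip":{"type":"array","items":{"type":"number"}}},"required":["xyz","rot","grip"]}

```bash
mkdir -p pics; ls; cat > h.py <<'E'
import numpy as np, cv2
from scipy.spatial.transform import Rotation as R
from bench import readout, vision, ctrl
def quat(q): return R.from_quat([q[1],q[2],q[3],q[0]])
def tool():
    o=readout.get_obs(); T=np.eye(4); T[:3,:3]=quat(o['eef_rot']).as_matrix(); T[:3,3]=o['eef_pos']; return T
def snap(name,save=None):
    T=tool(); c=vision.camera(name)
    c['T']=T@np.array(c['hand_eye']) if name=='wrist' else np.array(c['extrinsics'])
    if save:
        cv2.imwrite(f'pics/{save}.png',c['color'][:,:,::-1]); np.savez(f'pics/{save}.npz',**{k:np.array(v) for k,v in c.items()})
    return c
def load(n): return dict(np.load(f'pics/{n}.npz'))
def rays(c,uv):
    K=np.array(c['camera_matrix']);uv=np.atleast_2d(np.array(uv,float))
    d=np.c_[(uv[:,0]-K[0,2])/K[0,0],(uv[:,1]-K[1,2])/K[1,1]]; p=d.copy()
    for _ in range(10): p=d/(1+float(c['k1'])*(p**2).sum(1,keepdims=True))
    return np.c_[p,np.ones(len(p))]
def pt(c,uv,depth=None):   # world points by depth
    uv=np.atleast_2d(uv); r=rays(c,uv); ui=np.round(uv).astype(int)
    z=c['depth'][ui[:,1],ui[:,0]] if depth is None else depth
    return (r*np.reshape(z,(-1,1)))@c['T'][:3,:3].T+c['T'][:3,3]
def atz(c,uv,z):  # ray meets height z
    d=rays(c,uv)@c['T'][:3,:3].T; o=c['T'][:3,3]; return o+d*((z-o[2])/d[:,2:3])
def cloud(c):
    v,u=np.mgrid[0:420,0:560]; uv=np.c_[u.ravel(),v.ravel()]
    return pt(c,uv).reshape(420,560,3)
def proj(c,P):
    P=np.atleast_2d(P); q=(P-c['T'][:3,3])@c['T'][:3,:3]; s=q[:,:2]/q[:,2:]; s=s*(1+float(c['k1'])*(s**2).sum(1,keepdims=True))
    K=np.array(c['camera_matrix']); return s*[K[0,0],K[1,1]]+[K[0,2],K[1,2]]
def rel(p,Rm,T0=None):  # target -> mm and rotvec in tool axes
    T=tool() if T0 is None else T0
    return np.round((T[:3,:3].T@(np.array(p)-T[:3,3]))*1000,1), np.round(R.from_matrix(T[:3,:3].T@Rm).as_rotvec(),3)
E
python3 - <<'E'
from h import *
for n in ['scene','side']:
    c=snap(n,n); print(n,c['T'].round(3).tolist())
a=cv2.imread('pics/scene.png');b=cv2.imread('pics/side.png')
print(readout.get_obs())
E
```

```text
pics
scene [[0.781, -0.3, 0.548, 0.004], [-0.625, -0.351, 0.698, -0.739], [-0.017, -0.887, -0.461, 0.548], [0.0, 0.0, 0.0, 1.0]]
side [[-0.997, -0.058, 0.046, 0.491], [-0.072, 0.629, -0.774, 0.78], [0.016, -0.775, -0.632, 0.782], [0.0, 0.0, 0.0, 1.0]]
{'time_s': 0.1, 'q': array([ 1.01669046e+00,  1.81454362e-01,  1.60788560e+00, -1.40833850e-05,
        1.35378613e+00, -2.06327740e-01]), 'dq': array([ 0.00086933, -0.00282892, -0.00310546, -0.00123185,  0.00065465,
       -0.00039832]), 'joint_efforts': array([-3.93423288e-04, -4.45874548e+01, -3.52236736e+01, -3.94988756e-04,
        4.11035871e-03,  3.85315639e-05]), 'eef_pos': array([0.19572516, 0.54018248, 0.24949201]), 'eef_rot': array([-2.78160870e-04,  1.73012511e-01,  9.84919328e-01, -7.14512483e-04]), 'wrist_force': array([0.47433605, 0.06852488, 0.00501534]), 'torque': array([-0.00197723,  0.06494173, -0.0524133 ]), 'grasp_force': 0.0, 'opening': 1.000460575121843}
```

View pics/scene.png

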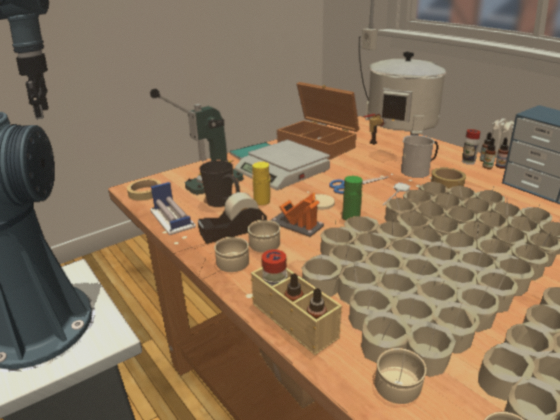

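View pics/side.png

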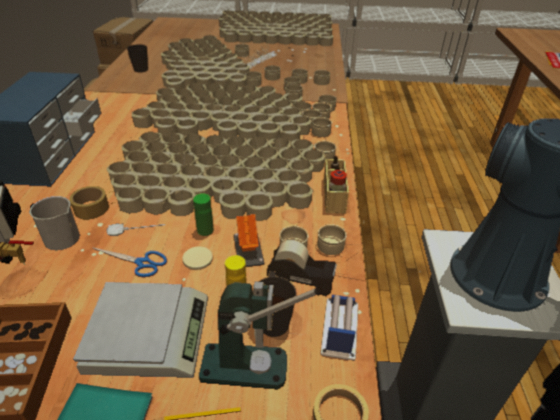

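Scene view: the red-capped jar is in the rack at (273,263). Possible mix-ups are the red-capped jar at the back (472,140), the green one (352,198) and the yellow one (262,184). The orange block is at (300,212), the cradle at (171,207) with its blue plate at the far-left end, and the mug at (217,185). Side view: jar (338,178), block (248,238), cradle (341,325). By the description, the right one is the jar in the rack.

```bash
python3 - <<'E'
from h import *
s=load('scene');d=load('side')
print('scene: cap,otherred,block,cradle,green,yellow',pt(s,[[273,259],[472,134],[300,210],[172,213],[352,182],[262,168],[162,190],[217,168]]).round(3).tolist())
print('side cap, block, blue',pt(d,[[338,178],[248,225],[341,340],[235,263],[204,200]]).round(3).tolist())
def crop(c,x,y,w,h,f): return cv2.resize(c['color'][y:y+h,x:x+w,::-1],(w*f,h*f),interpolation=cv2.INTER_CUBIC)
A=crop(s,150,170,200,180,3); B=crop(d,220,140,150,225,2)
B2=crop(d,220,200,140,170,3)
cv2.imwrite('pics/c1.png',A); cv2.imwrite('pics/c2.png',B2)
# cap: red points high
for n,c in (('scene',s),('side',d)):
    P=cloud(c);C=c['color'].astype(int)
    m=(C[...,0]>1.8*C[...,1])&(C[...,0]>1.8*C[...,2])&(abs(P[...,2]-.113)<.006)&(P[...,0]<.8)&(P[...,0]>.2)&(abs(P[...,1])<.5)
    Q=P[m]; print(n,'cap',m.sum(),Q.mean(0).round(4),(Q.min(0)+Q.max(0)).round(4)/2,np.ptp(Q,axis=0).round(3))
E
```

```text
scene: cap,otherred,block,cradle,green,yellow [[0.375, -0.245, 0.116], [1.281, -0.104, 0.104], [0.602, -0.055, 0.051], [0.391, 0.198, 0.012], [0.717, -0.108, 0.108], [0.606, 0.097, 0.108], [0.39, 0.241, 0.061], [0.547, 0.222, 0.084]]
side cap, block, blue [[0.389, -0.217, 0.112], [0.613, -0.057, 0.064], [0.392, 0.251, 0.047], [0.617, 0.123, 0.111], [0.726, -0.09, 0.109]]
scene cap 299 [ 0.3808 -0.2393  0.1129] [ 0.3833  -0.23575  0.11185] [0.042 0.043 0.009]
side cap 132 [ 0.3884 -0.2289  0.113 ] [ 0.3882 -0.2318  0.112 ] [0.039 0.043 0.009]
```

View pics/c1.png

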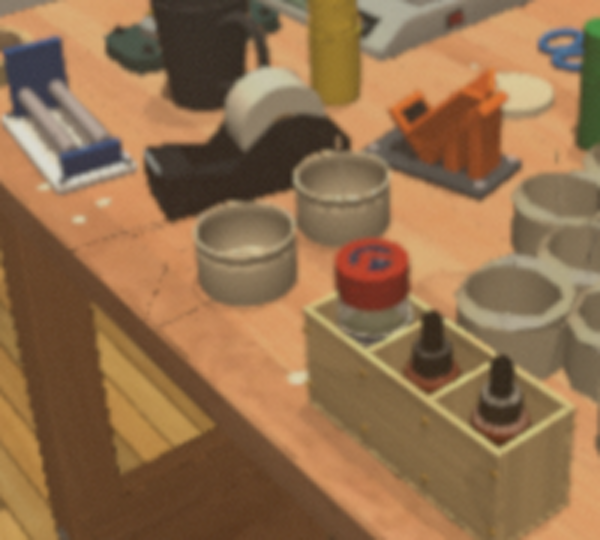

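View pics/c2.png

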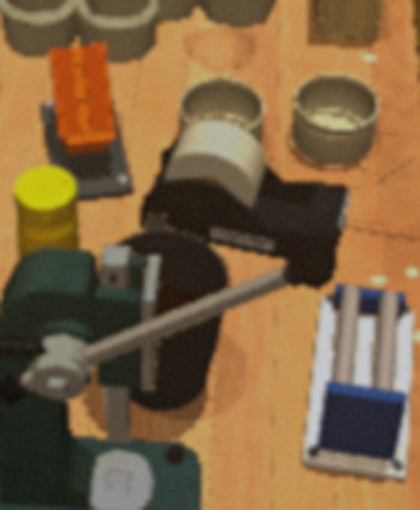

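The crops confirm the jar sits in the rack's +y end cell, with the two droppers beside it. The cradle's tall blue plate is at its +y end. The block's foot is also toward +y, so its trough rises toward -y. I'll look from above with the wrist camera next.

```bash
python3 - <<'E'
from h import *
c=vision.camera('wrist'); print(np.round(c['hand_eye'],3).tolist())
Rm=np.c_[[0,1,0],[1,0,0],[0,0,-1]]
print(rel([.39,.20,.32],Rm))
E
```

```text
[[0.001, -0.957, -0.292, 0.074], [1.0, 0.0, 0.0, 0.0], [-0.0, -0.292, 0.957, -0.123], [0.0, 0.0, 0.0, 1.0]]
(array([-298.6, -253.8,  -70.1]), array([-1.000e-03,  1.000e-03,  1.223e+00]))
```

Emit:
{"api": "play_rows", "payload": {"xyz": [[-38, -32, -9], [-76, -64, -18], [-114, -96, -27], [-150, -127, -35], [-187, -159, -44], [-224, -190, -53], [-260, -221, -62], [-290, -247, -69], [-299, -254, -70], [-299, -254, -70]], "rot": [[0, 0, 0.15], [0, 0, 0.3], [0, 0, 0.45], [0, 0, 0.6], [0, 0, 0.75], [0, 0, 0.9], [0, 0, 1.05], [0, 0, 1.18], [0, 0, 1.223], [0, 0, 1.223]], "grip": [1, 1, 1, 1, 1, 1, 1, 1, 1, 1]}}

```text
time_s: 1.4
eef_pos: [0.3905, 0.1998, 0.32]
eef_rot: [-0.0, 0.707, 0.707, -0.0]
wrist_force: [-1.0, -0.3, -0.5]
opening: 0.998
grasp_force: 0.0
```

```bash
python3 - <<'E'
from h import *
c=snap('wrist','w1'); o=readout.get_obs(); print(o['q'].round(3),o['eef_pos'].round(4),o['eef_rot'].round(4))
Rm=np.c_[[0,1,0],[1,0,0],[0,0,-1]]
print(rel([.60,-.04,.32],Rm))
E
```

```text
[ 2.020e-01 -1.930e-01  1.839e+00  1.000e-03  1.497e+00  2.010e-01] [0.3901 0.2003 0.3199] [-5.000e-04  7.067e-01  7.075e-01 -2.000e-04]
(array([-240.5,  209.7,   -0.4]), array([-0.001, -0.   ,  0.001]))
```

View pics/w1.png

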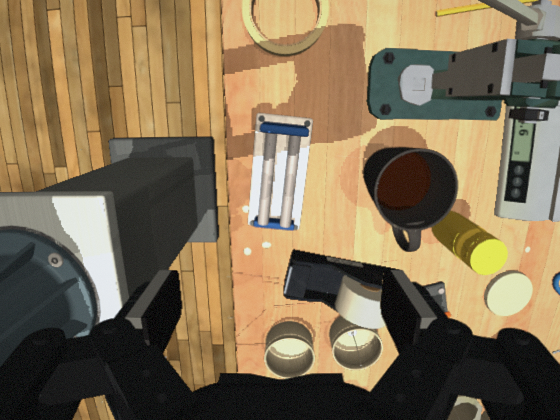

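From above, the cradle is at (280,172) with its tall plate at the top (285,128, +y) and its open end at (275,225). The mug is at (410,190), and the path to the block is clear. Next I'll look over the block.

Emit:
{"api": "play_rows", "payload": {"xyz": [[-35, 30, 0], [-72, 62, 0], [-110, 95, 0], [-145, 126, 0], [-180, 157, 0], [-215, 187, 0], [-240, 210, 0], [-240, 210, 0], [-240, 210, 0], [-240, 210, 0]], "rot": [[0, 0, 0], [0, 0, 0], [0, 0, 0], [0, 0, 0], [0, 0, 0], [0, 0, 0], [0, 0, 0], [0, 0, 0], [0, 0, 0], [0, 0, 0]], "grip": [1, 1, 1, 1, 1, 1, 1, 1, 1, 1]}}

```text
time_s: 2.7
eef_pos: [0.6, -0.0385, 0.3203]
eef_rot: [-0.0, 0.706, 0.708, 0.0]
wrist_force: [0.6, 0.7, 0.8]
opening: 0.998
grasp_force: 0.0
```

```bash
python3 - <<'E'
from h import *
c=snap('wrist','w2'); print(readout.get_obs()['q'].round(3))
w=load('w1')
im=np.hstack([cv2.resize(w['color'][100:250,220:340,::-1],None,fx=3.2,fy=3.2,interpolation=cv2.INTER_CUBIC),np.zeros((480,10,3),np.uint8)])
uv=proj(c,[[.60,-.055,.03]])[0]; print(uv)
x,y=(uv-[60,75]).astype(int); x=max(0,min(x,440));y=max(0,min(y,270)); print('crop2 origin',x,y)
im=np.hstack([im,cv2.resize(c['color'][y:y+150,x:x+120,::-1],None,fx=3.2,fy=3.2,interpolation=cv2.INTER_CUBIC)]); cv2.imwrite('pics/cc.png',im); print(im.shape)
# clouds
def fit(m,P,n):
    Q=P[m]; (cx,cy),(a,b),ang=cv2.minAreaRect((Q[:,:2]*1000).astype(np.float32)); print(n,m.sum(),(round(cx,1),round(cy,1)),(round(a,1),round(b,1)),round(ang,2),'z',np.percentile(Q[:,2],[2,50,98]).round(4))
P=cloud(w);C=w['color'].astype(int); reg=(abs(P[...,0]-.39)<.08)&(abs(P[...,1]-.2)<.11)
fit(reg&(abs(P[...,2]-.037)<.004),P,'rails'); fit(reg&(P[...,2]>.066)&(P[...,2]<.09),P,'plate')
P=cloud(c);C=c['color'].astype(int); og=(C[...,0]>1.6*C[...,1])&(C[...,0]>2.2*C[...,2])&(P[...,2]>.012)&(abs(P[...,0]-.6)<.1)&(abs(P[...,1]+.06)<.1)
fit(og,P,'orange')
for lo in (.02,.035,.05,.065): 
    m=og&(abs(P[...,2]-lo)<.004)
    if m.sum()>5: print(lo,P[m].mean(0).round(4),m.sum())
E
```

```text
[-0.262  0.19   1.455  0.     1.497 -0.264]
[280.71900899 182.87942952]
crop2 origin 220 107
(480, 778, 3)
rails 1842 (387.7, 191.8) (127.0, 44.0) 81.97 z [0.0332 0.0359 0.0378]
plate 452 (393.4, 249.8) (9.2, 52.0) 83.91 z [0.0695 0.0745 0.0761]
orange 3686 (590.5, -27.9) (109.3, 142.3) 49.42 z [0.03   0.0653 0.3913]
0.035 [ 0.6094 -0.0259  0.0356] 286
0.05 [ 0.6079 -0.0205  0.0493] 610
0.065 [ 0.6165 -0.0533  0.0651] 351
```

View pics/cc.png

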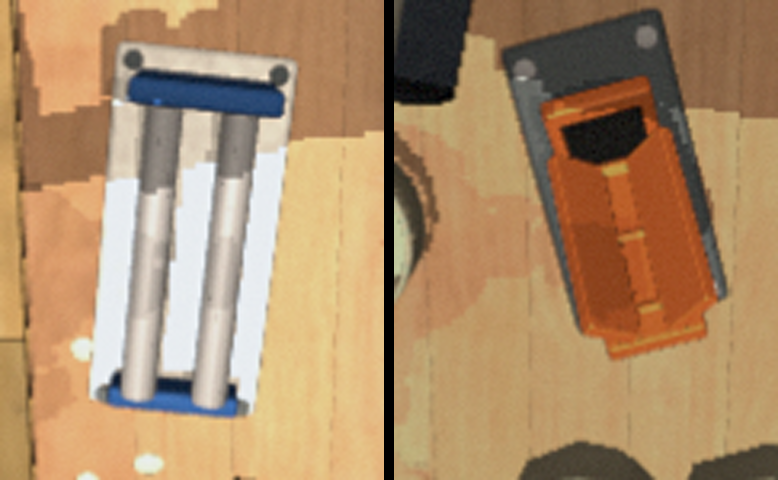

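The left crop shows the cradle's rails at x 139–163 and 210–238, with the plate's inner top edge from (132,100) to (282,117). The right crop shows the base plate corners at (503,48), (660,10), (725,295) and (580,330). The foot is at the top (+y), and the trough rises toward the bottom (-y).

```bash
cat >> h.py <<'E'
def frame(o,h):
    return np.array([[np.cos(h),-np.sin(h),0,o[0]],[np.sin(h),np.cos(h),0,o[1]],[0,0,1,0],[0,0,0,1.]])
E
python3 - <<'E'
from h import *
w=load('w1');c=load('w2')
cu=lambda p:np.array(p)/3.2+[220,100]-[0,0]
bu=lambda p:(np.array(p)-[394,0])/3.2+[220,107]
print('rails',atz(w,cu([[163,110],[139,400],[238,115],[210,402]]),.037).round(4).tolist())
print('plate inner top',atz(w,cu([[132,103],[282,119]]),.075).round(4).tolist())
print('cradle base corners',atz(w,cu([[118,42],[297,63],[250,415],[92,400]]),.005).round(4).tolist())
P=cloud(c)
for p in [[510,60],[650,25],[690,130]]:
    q=bu([p])[0].astype(int); print('base z',P[q[1],q[0]].round(4))
cor=atz(c,bu([[503,48],[660,10],[725,295],[580,330]]),.008); print(cor.round(4).tolist(), [np.linalg.norm(cor[i]-cor[i-1]).round(4) for i in range(4)])
f=cor[[0,1]].mean(0); b=cor[[2,3]].mean(0); h=np.arctan2(*(b-f)[1::-1]); 
ux=np.array([np.cos(h),np.sin(h),0]); o=(f+b)/2+ux*.010; print('h',np.degrees(h),'o',o)
B=np.linalg.inv(frame(o,h))
Q=P.reshape(-1,3)@B[:3,:3].T+B[:3,3]; C=c['color'].reshape(-1,3).astype(int)
m=(abs(Q[:,0])<.09)&(abs(Q[:,1])<.04)&(Q[:,2]>.012)&(Q[:,2]<.12)
Q=Q[m]; s=(Q[:,0]+Q[:,2])/2**.5; n=(Q[:,2]-Q[:,0])/2**.5
for y0 in np.arange(-.024,.025,.004):
    k=(abs(Q[:,1]-y0)<.002)&(s>.02); print(round(y0,3),'n',np.percentile(n[k],[10,50,90]).round(4), 's rng',np.percentile(s[k],[1,99]).round(4))
for n0 in np.arange(0.01,.08,.004):
    k=(abs(n-n0)<.002)&(abs(Q[:,1])<.012); 
    if k.sum()>4: print('n0',round(n0,3),k.sum(),'s',np.percentile(s[k],[5,25,50,75,95]).round(4))
E
```

```text
rails [[0.379, 0.2422, 0.037], [0.3688, 0.1314, 0.037], [0.4061, 0.2404, 0.037], [0.3964, 0.1306, 0.037]]
plate inner top [[0.37, 0.2474, 0.075], [0.4191, 0.2423, 0.075]]
cradle base corners [[0.361, 0.2655, 0.005], [0.4299, 0.2576, 0.005], [0.4138, 0.1134, 0.005], [0.3474, 0.1201, 0.005]]
base z [0.5694 0.013  0.0079]
base z [0.6233 0.0263 0.0085]
base z [ 0.6396 -0.0146  0.0014]
[[0.5671, 0.0166, 0.008], [0.6271, 0.0309, 0.008], [0.6558, -0.0814, 0.008], [0.5967, -0.0965, 0.008]] [np.float64(0.1169), np.float64(0.0617), np.float64(0.1159), np.float64(0.061)]
h -75.47383007645158 o [ 0.61416354 -0.04225699  0.008     ]
-0.024 n [0.0428 0.0441 0.0452] s rng [0.0221 0.0801]
-0.02 n [0.0436 0.0455 0.0465] s rng [0.0207 0.0808]
-0.016 n [0.0276 0.0417 0.0437] s rng [0.0212 0.0804]
-0.012 n [0.0335 0.0379 0.0398] s rng [0.021 0.081]
-0.008 n [0.0313 0.0339 0.0358] s rng [0.0212 0.0808]
-0.004 n [0.0261 0.0274 0.0313] s rng [0.0212 0.0806]
0.0 n [0.0258 0.0271 0.028 ] s rng [0.0217 0.0807]
0.004 n [0.026  0.0282 0.0335] s rng [0.0204 0.0806]
0.008 n [0.0318 0.0355 0.0375] s rng [0.0206 0.
[... 240 characters left out ...]
0799 0.0801 0.0803 0.0805]
n0 0.022 35 s [0.0798 0.0802 0.0804 0.0805 0.0807]
n0 0.026 428 s [0.0112 0.0284 0.0496 0.0702 0.08  ]
n0 0.03 133 s [0.0056 0.0164 0.0412 0.0671 0.0802]
n0 0.034 421 s [0.0062 0.0239 0.046  0.0642 0.0794]
n0 0.038 327 s [0.0053 0.0181 0.0396 0.0605 0.0777]
n0 0.042 53 s [0.0047 0.0051 0.0054 0.006  0.0462]
n0 0.046 40 s [0.0049 0.0051 0.0053 0.0056 0.006 ]
n0 0.05 51 s [0.0046 0.0051 0.0055 0.0058 0.0062]
n0 0.054 43 s [0.0046 0.0049 0.0053 0.0056 0.006 ]
n0 0.058 45 s [0.0047 0.0052 0.0056 0.0059 0.0061]
n0 0.062 51 s [0.0042 0.0048 0.005  0.0054 0.0059]
n0 0.066 137 s [-0.0017  0.0007  0.0027  0.0047  0.0054]
n0 0.07 7 s [-0.0004  0.      0.0004  0.0021  0.0043]
```

```bash
python3 - <<'E'
from h import *
c=load('w2');P=cloud(c).reshape(-1,3);o=[.61416,-.04226];h=np.radians(-75.474)
B=np.linalg.inv(frame(o,h));Q=P@B[:3,:3].T+B[:3,3];s=(Q[:,0]+Q[:,2])/2**.5; n=(Q[:,2]-Q[:,0])/2**.5
for s0 in (.02,.035,.05,.065,.075):
    r=[]
    for sg in (1,-1):
        k=(abs(s-s0)<.006)&(sg*Q[:,1]>.007)&(sg*Q[:,1]<.017)&(n>.028)&(n<.05); r.append(np.median(n[k]-sg*Q[k,1]))
    print(s0,'y0',(r[1]-r[0])/2,'c',np.mean(r))
Rm=np.c_[[0,1,0],[1,0,0],[0,0,-1]]
print(rel([.386,-.234,.25],Rm))
E
```

```text
0.02 y0 -0.0009891336001075536 c 0.0270290265383881
0.035 y0 -0.000773226038827313 c 0.026988308756498096
0.05 y0 -0.0008271726329794615 c 0.02699965159207081
0.065 y0 -0.0007815956560689574 c 0.026948833672521905
0.075 y0 -0.0006977786221491738 c 0.026744031719743162
(array([-194.9, -214.4,   70.4]), array([ 0.   , -0.   ,  0.002]))
```

Emit:
{"api": "play_rows", "payload": {"xyz": [[-25, -27, 9], [-50, -55, 18], [-75, -83, 27], [-100, -110, 36], [-125, -138, 45], [-150, -165, 54], [-175, -192, 63], [-195, -214, 70], [-195, -214, 70], [-195, -214, 70]], "rot": [[0, 0, 0], [0, 0, 0], [0, 0, 0], [0, 0, 0], [0, 0, 0], [0, 0, 0], [0, 0, 0], [0, 0, 0], [0, 0, 0], [0, 0, 0]], "grip": [1, 1, 1, 1, 1, 1, 1, 1, 1, 1]}}

```text
time_s: 4.0
eef_pos: [0.387, -0.2346, 0.2508]
eef_rot: [0.0, 0.707, 0.707, 0.0]
wrist_force: [0.2, -0.3, 0.0]
opening: 1.0
grasp_force: 0.0
```

```bash
python3 - <<'E'
from h import *
c=snap('wrist','w3'); print(readout.get_obs()['q'].round(3),tool()[:3,3].round(4))
P=cloud(c);C=c['color'].astype(int)
m=(C[...,0]>1.8*C[...,1])&(C[...,0]>1.8*C[...,2])&(abs(P[...,2]-.113)<.006)&(abs(P[...,0]-.386)<.06)&(abs(P[...,1]+.234)<.06)
Q=P[m].astype(np.float32); print('cap',m.sum(),Q.mean(0).round(4),cv2.minEnclosingCircle(Q[:,:2]),np.median(Q[:,2]))
m=(abs(P[...,2]-.075)<.005)&(abs(P[...,0]-.386)<.12)&(P[...,1]<-.19)&(P[...,1]>-.45)
Q=(P[m][:,:2]*1000).astype(np.float32); print('rim',m.sum(),cv2.minAreaRect(Q))
E
```

```text
[-0.808 -0.104  1.901  0.     1.344 -0.809] [ 0.3872 -0.2345  0.2508]Traceback (most recent call last):
  File "<stdin>", line 5, in <module>
cv2.error: OpenCV(4.12.0) /io/opencv/modules/imgproc/src/shapedescr.cpp:201: error: (-215:Assertion failed) count >= 0 && (depth == CV_32F || depth == CV_32S) in function 'minEnclosingCircle'
```

View pics/w3.png

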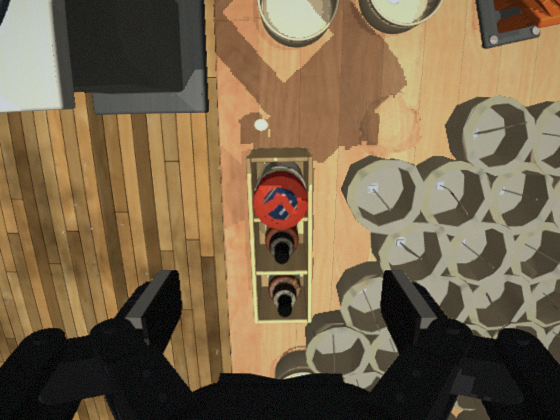

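The wrist view shows the red cap centred at (281,200), with droppers at (281,245) and (285,295). The rack runs along y, and cup wicks start about 80 mm to the +x side. Closing along x is free.

```bash
python3 - <<'E'
from h import *
c=load('w3')
print(atz(c,[[281,200],[253,200],[308,200],[281,173],[281,228]],.113).round(4).tolist())
print('depth',pt(c,[[281,200],[270,190]]).round(4).tolist())
print('rim',atz(c,[[250,159],[312,160],[256,321],[310,322]],.075).round(4).tolist())
p=atz(c,[[281,200]],.113)[0]; Rm=np.c_[[0,1,0],[1,0,0],[0,0,-1]]
print(rel([p[0],p[1],.102],Rm))
E
```

```text
[[0.3874, -0.2313, 0.113], [0.3655, -0.2313, 0.113], [0.4085, -0.2313, 0.113], [0.3873, -0.2099, 0.113], [0.3874, -0.2545, 0.113]]
depth [[0.3874, -0.231, 0.1141], [0.3788, -0.2234, 0.1122]]
rim [[0.3606, -0.2049, 0.075], [0.4143, -0.2057, 0.075], [0.3623, -0.3685, 0.075], [0.417, -0.3697, 0.075]]
(array([  3.3,   0. , 148.8]), array([0.001, 0.   , 0.001]))
```

Emit:
{"api": "play_rows", "payload": {"xyz": [[1, 0, 40], [2, 0, 80], [3, 0, 115], [3, 0, 138], [3, 0, 148], [3, 0, 148], [3, 0, 148], [3, 0, 148], [3, 0, 148], [3, 0, 148]], "rot": [[0, 0, 0], [0, 0, 0], [0, 0, 0], [0, 0, 0], [0, 0, 0], [0, 0, 0], [0, 0, 0], [0, 0, 0], [0, 0, 0], [0, 0, 0]], "grip": [1, 1, 1, 1, 1, 0, 0, 0, 0, 0]}}

```text
time_s: 5.3
eef_pos: [0.3873, -0.2329, 0.1037]
eef_rot: [0.001, 0.707, 0.707, -0.0]
wrist_force: [-1.3, 0.3, 5.7]
opening: 0.494
grasp_force: 60.5
```

Gripped at 42 mm opening. I'll lift straight up.

Emit:
{"api": "play_rows", "payload": {"xyz": [[0, 0, -10], [0, 0, -25], [0, 0, -45], [0, 0, -65], [0, 0, -85], [0, 0, -105], [0, 0, -125], [0, 0, -145], [0, 0, -160], [0, 0, -160]], "rot": [[0, 0, 0], [0, 0, 0], [0, 0, 0], [0, 0, 0], [0, 0, 0], [0, 0, 0], [0, 0, 0], [0, 0, 0], [0, 0, 0], [0, 0, 0]], "grip": [0, 0, 0, 0, 0, 0, 0, 0, 0, 0]}}

```text
time_s: 6.55
eef_pos: [0.387, -0.2326, 0.2639]
eef_rot: [0.002, 0.707, 0.707, -0.0]
wrist_force: [-0.2, -1.0, -1.6]
opening: 0.495
grasp_force: 60.8
```

```bash
cat >> h.py <<'E'
hb=np.radians(-75.47); O=np.array([.61416,-.04226,0]); bx=np.array([np.cos(hb),np.sin(hb),0]); by=np.array([-np.sin(hb),np.cos(hb),0]); Z=np.array([0,0,1.])
A=(bx+Z)/2**.5; N=(Z-bx)/2**.5
def park(s,n,y=-.0008): return O+A*s+N*n+by*y
def mk(y,z): return np.c_[np.cross(y,z),y,z]
R1=mk(by,-A); R2=mk(by,-N)
E
python3 - <<'E'
from h import *
o=readout.get_obs(); print(o['opening'],o['grasp_force'],o['wrist_force'],o['q'].round(3),o['eef_pos'])
c=snap('wrist','w4')
print(rel(park(.0598+.0452+.012,.058+.05),R1)); print(park(.0598,.058), park(.117,.108))
E
```

```text
0.4949151905959768 60.84999995155158 [-0.16693393 -0.99899414 -1.58434271] [-0.805 -0.121  1.889 -0.     1.371 -0.805] [ 0.38700343 -0.23262546  0.26387566]
(array([183.7, 228.3, 103.6]), array([ 0.1  ,  0.782, -0.24 ]))
[ 0.61370491 -0.04369279  0.08329718] [ 0.61498222 -0.04862113  0.15909903]
```

View pics/w4.png

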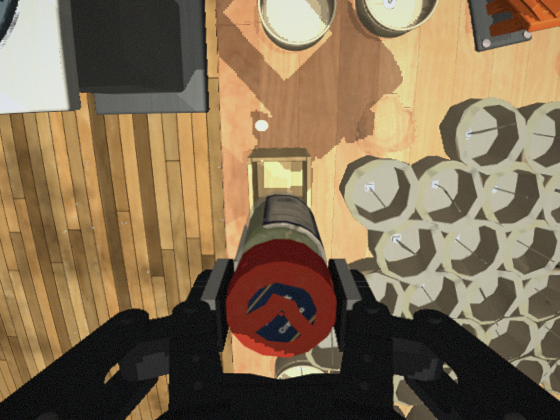

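The jar hangs straight in the fingers with the cap centred at (281,295), and the rack cell is now empty. I'll carry it above the block and tilt it.

Emit:
{"api": "play_rows", "payload": {"xyz": [[15, 18, 0], [38, 47, 5], [62, 77, 10], [87, 108, 15], [112, 139, 20], [136, 169, 25], [158, 196, 30], [175, 217, 35], [184, 228, 40], [184, 228, 40]], "rot": [[0.01, 0.06, -0.02], [0.02, 0.15, -0.045], [0.032, 0.25, -0.075], [0.045, 0.35, -0.105], [0.058, 0.45, -0.14], [0.07, 0.55, -0.17], [0.083, 0.65, -0.2], [0.095, 0.74, -0.23], [0.1, 0.782, -0.24], [0.1, 0.782, -0.24]], "grip": [0, 0, 0, 0, 0, 0, 0, 0, 0, 0]}}

```text
time_s: 7.85
eef_pos: [0.6139, -0.0475, 0.2195]
eef_rot: [-0.305, 0.566, 0.73, 0.234]
wrist_force: [-0.8, -0.4, -1.8]
opening: 0.494
grasp_force: 61.0
```

```bash
python3 - <<'E'
from h import *
o=readout.get_obs(); print(o['q'].round(3),o['eef_pos'].round(4),o['grasp_force'],o['wrist_force'].round(1))
T=tool(); 
for s,n in ((.012,.02),(.006,.004),(.003,.0005),(-.002,0)): print(s,n,rel(park(.105+s,.058+n),R1))
c=snap('side','s2'); c2=snap('scene','s3')
# jar centre by depth check: project predicted jar base & cap
E
```

```text
[-0.528  0.593  1.304  0.544  1.823 -0.802] [ 0.6139 -0.0475  0.2195] 61.03750110258716 [-0.8 -0.4 -1.8]
0.012 0.02 (array([-73.8,   1.1,  41.5]), array([-0.003, -0.003, -0.003]))
0.006 0.004 (array([-89.8,   1.1,  47.5]), array([-0.003, -0.003, -0.003]))
0.003 0.0005 (array([-93.3,   1.1,  50.4]), array([-0.003, -0.003, -0.003]))
-0.002 0 (array([-93.9,   1.2,  55.4]), array([-0.003, -0.003, -0.003]))
```

Emit:
{"api": "play_rows", "payload": {"xyz": [[-15, 0, 10], [-35, 1, 22], [-55, 1, 33], [-70, 1, 40], [-78, 1, 43], [-84, 1, 45], [-88, 1, 47], [-90, 1, 47.5], [-91, 1, 47.5], [-91, 1, 47.5]], "rot": [[-0.003, -0.003, -0.003], [-0.003, -0.003, -0.003], [-0.003, -0.003, -0.003], [-0.003, -0.003, -0.003], [-0.003, -0.003, -0.003], [-0.003, -0.003, -0.003], [-0.003, -0.003, -0.003], [-0.003, -0.003, -0.003], [-0.003, -0.003, -0.003], [-0.003, -0.003, -0.003]], "grip": [0, 0, 0, 0, 0, 0, 0, 0, 0, 0]}}

```text
time_s: 9.2
eef_pos: [0.6232, -0.0776, 0.1246]
eef_rot: [-0.301, 0.565, 0.731, 0.235]
wrist_force: [-0.5, -0.1, -0.7]
opening: 0.494
grasp_force: 61.0
```

```bash
python3 - <<'E'
from h import *
o=readout.get_obs(); T=tool(); d=T[:3,3]-O; print('s-.105',d@A-.105,'n-.058',d@N-.058,'y',d@by+.0008,'F tool',(T[:3,:3].T@o['wrist_force']).round(1),o['torque'].round(2))
c=snap('side','s2')
cv2.imwrite('pics/s2c.png',cv2.resize(c['color'][150:290,170:330,::-1],None,fx=4,fy=4,interpolation=cv2.INTER_CUBIC))
E
```

```text
s-.105 0.008885509036094308 n-.058 0.00431911372552813 y 0.0007221529699258565 F tool [-0.4 -0.5  0.5] [-0.47 -0.12  0.01]
```

View pics/s2c.png

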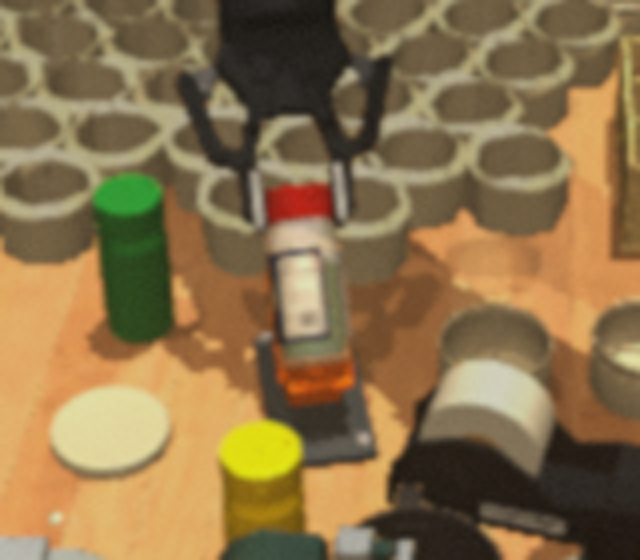

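The jar is lined up over the trough, centred between its sides at (310,300), with the base just above the foot. I'll ease it in.

Emit:
{"api": "play_rows", "payload": {"xyz": [[-1, -0.3, 1.5], [-2, -0.7, 3], [-2.5, -0.7, 4.5], [-3, -0.7, 6], [-3.3, -0.7, 7], [-3.6, -0.7, 7.5], [-3.8, -0.7, 8], [-4, -0.7, 8], [-4, -0.7, 8], [-4, -0.7, 8]], "rot": [[0, 0, 0], [0, 0, 0], [0, 0, 0], [0, 0, 0], [0, 0, 0], [0, 0, 0], [0, 0, 0], [0, 0, 0], [0, 0, 0], [0, 0, 0]], "grip": [0, 0, 0, 0, 0, 0, 0, 0, 0, 0]}}

```text
time_s: 10.5
eef_pos: [0.6221, -0.0747, 0.1174]
eef_rot: [-0.301, 0.565, 0.731, 0.236]
wrist_force: [0.7, 1.6, 7.7]
opening: 0.497
grasp_force: 61.3
```

```bash
cat > st.py <<'E'
from h import *
o=readout.get_obs(); T=tool(); d=T[:3,3]-O; print('s-.105',(d@A-.105).round(4),'n-.058',(d@N-.058).round(4),'y',(d@by+.0008).round(4),'F tool',(T[:3,:3].T@o['wrist_force']).round(1),(T[:3,:3].T@o['torque']).round(2))
E
python3 st.py
```

```text
s-.105 0.0017 n-.058 0.0014 y 0.0004 F tool [ 6.4  1.2 -4.4] [-0.1   0.83  0.05]
```

Emit:
{"api": "play_rows", "payload": {"xyz": [[0, 0, 0.5], [0, 0, 1], [-0.2, 0, 1.5], [-0.2, 0, 1.5], [-0.2, 0, 1.5], [-0.2, 0, 1.5], [-0.2, 0, 1.5], [-0.2, 0, 1.5], [-0.2, 0, 1.5], [-0.2, 0, 1.5]], "rot": [[0, 0, 0], [0, 0, 0], [0, 0, 0], [0, 0, 0], [0, 0, 0], [0, 0, 0], [0, 0, 0], [0, 0, 0], [0, 0, 0], [0, 0, 0]], "grip": [0, 0, 0, 0, 0, 0, 0, 0, 0, 0]}}

```text
time_s: 11.75
eef_pos: [0.6219, -0.0739, 0.1166]
eef_rot: [-0.301, 0.565, 0.732, 0.236]
wrist_force: [-0.1, 1.1, 10.1]
opening: 0.492
grasp_force: 61.5
```

```bash
python3 st.py
```

```text
s-.105 0.0004 n-.058 0.0014 y 0.0004 F tool [ 7.9  0.3 -6.4] [0.06 1.01 0.03]
```

Emit:
{"api": "play_rows", "payload": {"xyz": [[0, 0, 0.5], [0, 0, 1], [0, 0, 1.5], [0, 0, 2], [0, 0, 2], [0, 0, 2], [0, 0, 2], [0, 0, 2], [0, 0, 2], [0, 0, 2]], "rot": [[0, 0, 0], [0, 0, 0], [0, 0, 0], [0, 0, 0], [0, 0, 0], [0, 0, 0], [0, 0, 0], [0, 0, 0], [0, 0, 0], [0, 0, 0]], "grip": [0, 0, 0, 0, 0, 0, 0, 0, 0, 0]}}

```text
time_s: 13.0
eef_pos: [0.6219, -0.0738, 0.1165]
eef_rot: [-0.3, 0.565, 0.732, 0.236]
wrist_force: [-1.8, -3.6, 15.6]
opening: 0.498
grasp_force: 62.4
```

```bash
python3 st.py
```

```text
s-.105 0.0003 n-.058 0.0014 y 0.0004 F tool [  8.9  -2.6 -13.3] [0.56 1.17 0.05]
```

Base is home on the foot: the last push gave no travel and the force rose. I'll open and back out along the axis.

Emit:
{"api": "play_rows", "payload": {"xyz": [[0, 0, -1], [0, 0, -1], [0, 0, -1], [0, 0, -1], [0, 0, -1], [0, 0, -10], [0, 0, -30], [0, 0, -55], [0, 0, -75], [0, 0, -80]], "rot": [[0, 0, 0], [0, 0, 0], [0, 0, 0], [0, 0, 0], [0, 0, 0], [0, 0, 0], [0, 0, 0], [0, 0, 0], [0, 0, 0], [0, 0, 0]], "grip": [0, 0.6, 1, 1, 1, 1, 1, 1, 1, 1]}}

```text
time_s: 14.25
eef_pos: [0.636, -0.1294, 0.1716]
eef_rot: [-0.299, 0.566, 0.732, 0.235]
wrist_force: [-0.0, 0.5, -0.0]
opening: 0.998
grasp_force: 0.0
```

```bash
python3 st.py; python3 - <<'E'
from h import *
c=snap('wrist','w5')
P=cloud(c).reshape(-1,3); d=P-O; s,n,y=d@A,d@N,d@by
C=c['color'].reshape(-1,3).astype(int); red=(C[:,0]>1.8*C[:,1])&(C[:,0]>1.8*C[:,2])
m=red&(abs(s-.114)<.006)&(abs(n-.058)<.035)&(abs(y)<.04)
k=(n[m].min()+n[m].max())/2; print('cap s',np.median(s[m]),'n',n[m].mean(),k,'y',y[m].mean(),(y[m].min()+y[m].max())/2,m.sum())
# waypoints: retract hand up, swing to R2 pose
T=tool()
print('W1',rel(park(.0603+.06,.058+.16),R1),'mid')
print('W2 pre',rel(park(.0603+.0,.0655+.10),R2))
print(park(.06,.1655),park(.12,.218))
E
cp pics/w5.png pics/w5v.png
```

```text
s-.105 0.0799 n-.058 -0.0001 y 0.0001 F tool [0.3 0.1 0.4] [ 0.   -0.4   0.06]
cap s 0.11394696898709103 n 0.05996662627654315 0.05841287858595936 y -0.0005507453726596456 -0.00013821678498402053 3126
W1 (array([160.4,   0.2,  63.3]), array([0.005, 0.004, 0.003])) mid
W2 pre (array([108.1,  -0.2, 123.5]), array([ 0.006, -1.567, -0.002]))
[0.59466948 0.02975309 0.15945258] [0.59600001 0.02461941 0.23900209]
```

View pics/w5v.png

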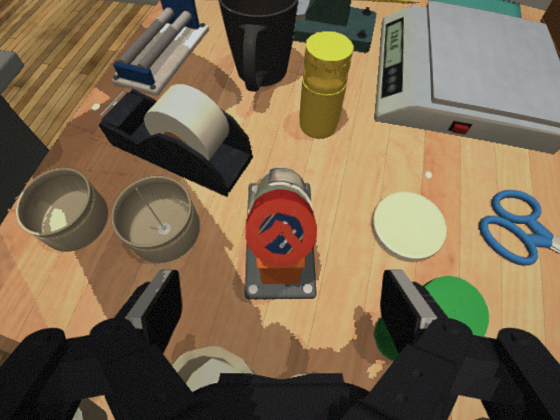

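The jar is parked home (cap s 114 mm against 114 expected). With the hand square to the axis the wrist camera would come close to the yellow jar, so I'll grip across the side with the hand 15° more upright.

```bash
cat >> h.py <<'E'
t=np.radians(15); U=np.cos(t)*N+np.sin(t)*A; R2=mk(by,-U)
JC=park(.0600,.0585,-.0005)
E
python3 - <<'E'
from h import *
print('up',rel(JC+N*.008+U*.17,R1)); print('pre',rel(JC+N*.008+U*.10,R2)); print('grasp',JC+N*.008)
E
```

```text
up (array([173.1,   0.5,  79.6]), array([0.005, 0.004, 0.003]))
pre (array([105.6,   0.2,  97.9]), array([ 6.000e-03, -1.305e+00, -1.000e-03]))
grasp [ 0.61252287 -0.03793625  0.08944901]
```

Emit:
{"api": "play_rows", "payload": {"xyz": [[30, 0, 0], [65, 0, 8], [95, 0, 20], [120, 0, 32], [140, 0, 45], [155, 0, 56], [165, 0, 68], [170, 0, 76], [173, 0, 80], [173, 0, 80]], "rot": [[0, -0.08, 0], [0, -0.23, 0], [0, -0.39, 0], [0, -0.55, 0], [0, -0.71, 0], [0, -0.87, 0], [0, -1.03, 0], [0, -1.19, 0], [0.006, -1.305, 0], [0.006, -1.305, 0]], "grip": [1, 1, 1, 1, 1, 1, 1, 1, 1, 1]}}

```text
time_s: 15.55
eef_pos: [0.5884, 0.0481, 0.2333]
eef_rot: [0.202, 0.589, 0.766, -0.159]
wrist_force: [-0.5, 0.3, 0.5]
opening: 0.993
grasp_force: 0.0
```

```bash
python3 - <<'E'
from h import *
o=readout.get_obs(); print(o['q'].round(3),o['eef_pos'].round(4))
print('pre',rel(JC+N*.008+U*.06,R2),'grasp',rel(JC+N*.008,R2))
c=snap('wrist','w6'); print(proj(c,[JC+A*.0545,JC-A*.0545,JC]).round())
P=cloud(c).reshape(-1,3); d=P-O; s,n,y=d@A,d@N,d@by
m=(s>.03)&(s<.11)&(n>.06)&(n<.09)&(abs(y)<.03); print('top n',np.percentile(n[m],98),'y',(y[m].min()+y[m].max())/2, y[m].min(),y[m].max())
E
```

```text
[ 0.133  0.257  1.635 -0.55   1.236  0.054] [0.5884 0.0481 0.2333]
pre (array([ -5.9,   2. , 109.2]), array([-0.003, -0.003,  0.007])) grasp (array([ -6.1,   2.1, 169.2]), array([-0.003, -0.003,  0.007]))
[[282. 261.]
 [283. 140.]
 [283. 201.]]
top n 0.08184496837137573 y -0.00044888154128776454 -0.0228497535123972 0.021951990429821672
```

View pics/w6.png

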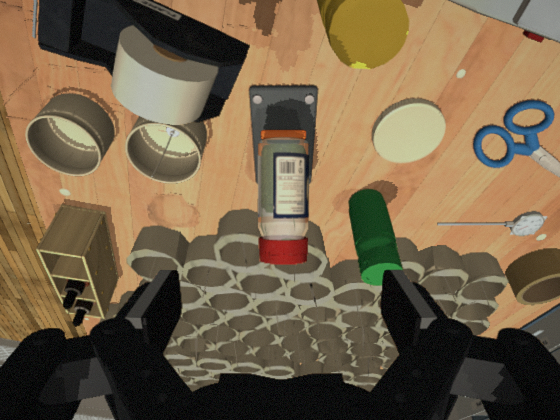

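The jar lies in the trough between the fingers (axis pixel column 283, cap at (283,250), base at (283,140)), as predicted. I've now used up the picture allowance, so the rest is by measurement only.

Emit:
{"api": "play_rows", "payload": {"xyz": [[-6, 2, 40], [-6, 2, 85], [-6, 2, 120], [-6, 2, 145], [-6, 2, 162], [-6, 2, 169], [-6, 2, 169], [-6, 2, 169], [-6, 2, 169], [-6, 2, 169]], "rot": [[-0.003, -0.003, 0.007], [-0.003, -0.003, 0.007], [-0.003, -0.003, 0.007], [-0.003, -0.003, 0.007], [-0.003, -0.003, 0.007], [-0.003, -0.003, 0.007], [-0.003, -0.003, 0.007], [-0.003, -0.003, 0.007], [-0.003, -0.003, 0.007], [-0.003, -0.003, 0.007]], "grip": [1, 1, 1, 1, 1, 1, 1, 1, 1, 1]}}

```text
time_s: 16.85
eef_pos: [0.6144, -0.0399, 0.0923]
eef_rot: [0.206, 0.593, 0.762, -0.157]
wrist_force: [0.1, 0.2, -0.2]
opening: 0.999
grasp_force: 0.0
```

```bash
python3 st.py; python3 -c "
from h import *
print(rel(JC+N*.008,R2), rel(JC+N*.010,R2))"
```

```text
s-.105 -0.0413 n-.058 0.0088 y 0.0017 F tool [0.2 0.2 0.1] [ 0.01  0.25 -0.03]
(array([ 3.5, -1.4,  1.2]), array([ 0.003,  0.001, -0.006])) (array([ 4. , -1.4, -0.7]), array([ 0.003,  0.001, -0.006]))
```

Emit:
{"api": "play_rows", "payload": {"xyz": [[2, -1.4, 0], [3, -1.4, 0], [3, -1.4, 0], [3, -1.4, 0], [3, -1.4, 0], [3, -1.4, 0], [3, -1.4, 0], [3, -1.4, 0], [3, -1.4, 0], [3, -1.4, 0]], "rot": [[0, 0, -0.006], [0, 0, -0.006], [0, 0, -0.006], [0, 0, -0.006], [0, 0, -0.006], [0, 0, -0.006], [0, 0, -0.006], [0, 0, -0.006], [0, 0, -0.006], [0, 0, -0.006]], "grip": [1, 1, 0, 0, 0, 0, 0, 0, 0, 0]}}

```text
time_s: 18.1
eef_pos: [0.6124, -0.0379, 0.0906]
eef_rot: [0.206, 0.591, 0.764, -0.158]
wrist_force: [-1.8, 4.6, 4.5]
opening: 0.494
grasp_force: 60.9
```

```bash
python3 st.py; python3 - <<'E'
from h import *
T=tool(); J=np.eye(4); J[:3,:3]=np.c_[by,np.cross(A,by),A]; J[:3,3]=JC
G=np.linalg.inv(T)@J; np.save('G.npy',G); print(G.round(4))
print('lift N 90',rel(T[:3,3]+N*.11,T[:3,:3]))
# cradle
hc=np.radians(-95.3); cx=np.array([np.cos(hc),np.sin(hc),0]); cy=np.array([-np.sin(hc),np.cos(hc),0]); print(cy)
E
```

```text
s-.105 -0.0442 n-.058 0.0093 y 0.0002 F tool [ 2.  -0.6 -6.4] [ 0.23  0.4  -0.08]
[[-3.000e-04  2.577e-01 -9.662e-01 -1.500e-03]
 [ 1.000e+00  2.400e-03  4.000e-04  1.000e-04]
 [ 2.400e-03 -9.662e-01 -2.577e-01  8.700e-03]
 [ 0.000e+00  0.000e+00  0.000e+00  1.000e+00]]
lift N 90 (array([  28.3,    0.3, -106.3]), array([0., 0., 0.]))
[ 0.9957247  -0.09237059  0.        ]
```

Emit:
{"api": "play_rows", "payload": {"xyz": [[1, 0, -4], [3, 0, -11], [6, 0, -22], [10, 0, -37], [14, 0, -53], [18, 0, -69], [22, 0, -84], [26, 0, -97], [28, 0, -106], [28, 0, -106]], "rot": [[0, 0, 0], [0, 0, 0], [0, 0, 0], [0, 0, 0], [0, 0, 0], [0, 0, 0], [0, 0, 0], [0, 0, 0], [0, 0, 0], [0, 0, 0]], "grip": [0, 0, 0, 0, 0, 0, 0, 0, 0, 0]}}

```text
time_s: 19.35
eef_pos: [0.5929, 0.0371, 0.1686]
eef_rot: [0.206, 0.591, 0.764, -0.158]
wrist_force: [-0.7, -0.6, -1.6]
opening: 0.493
grasp_force: 61.0
```

```bash
cat >> h.py <<'E'
hc=np.radians(-95.3); cx=np.array([np.cos(hc),np.sin(hc),0]); cy=np.array([-np.sin(hc),np.cos(hc),0]); CO=np.array([.388,.1895,0])
def ctool(x,z,y=0):  # tool pose for jar centre at cradle x,y,z level
    G=np.load('G.npy'); J=np.eye(4); J[:3,:3]=np.c_[cy,np.cross(cx,cy),cx]; J[:3,3]=CO+cx*x+cy*y+Z*z
    return J@np.linalg.inv(G)
E
python3 - <<'E'
from h import *
o=readout.get_obs(); print(o['q'].round(3),o['eef_pos'].round(4),o['grasp_force'],o['opening'])
X=ctool(.012,.18); print(X.round(3)); print(rel(X[:3,3],X[:3,:3]))
# check jar pose from scene camera: cap centre predicted vs seen
c=snap('scene','s5'); T=tool(); J=T@np.load('G.npy'); cap=J[:3,3]+J[:3,2]*.0545
P=cloud(c);C=c['color'].astype(int)
m=(C[...,0]>1.8*C[...,1])&(C[...,0]>1.8*C[...,2])&(np.linalg.norm(P-cap,axis=2)<.035)
print('cap pred',cap.round(4),'seen(surface)',P[m].mean(0).round(4),m.sum())
print('pix',proj(c,[cap-J[:3,2]*.0105]).round(1),np.argwhere(m).mean(0)[::-1] if m.any() else None)
E
```

```text
[ 0.115  0.335  1.681 -0.584  1.117  0.12 ] [0.5929 0.0371 0.1686] 60.983811020851135 0.4925762287991952
[[ 0.089  0.996  0.026  0.387]
 [ 0.962 -0.093  0.256  0.177]
 [ 0.258  0.002 -0.966  0.189]
 [ 0.     0.     0.     1.   ]]
(array([ 151.7, -164.1, -111.6]), array([0.047, 0.777, 0.354]))
cap pred [ 0.6038 -0.006   0.1998] seen(surface) [ 0.5924 -0.0057  0.1968] 248
pix [[284.3 147. ]] [282.87903226 146.96774194]
```

```bash
python3 - <<'E'
from h import *
T=tool()
for p in ([.58,.04,.24],[.49,.10,.25],[.42,.15,.25]): print(p,rel(p,T[:3,:3]))
X=ctool(.012,.22); print(rel(X[:3,3],X[:3,:3]),X[:3,3])
E
```

```text
[0.58, 0.04, 0.24] (array([-30.6, -11.3, -65.5]), array([0., 0., 0.]))
[0.49, 0.1, 0.25] (array([  34.2,  -83.2, -114.7]), array([0., 0., 0.]))
[0.42, 0.15, 0.25] (array([  91.3, -138.4, -147.8]), array([0., 0., 0.]))
(array([ 131.6, -163.9, -146.7]), array([0.046, 0.777, 0.354])) [0.38671836 0.17676981 0.2288154 ]
```

Emit:
{"api": "play_rows", "payload": {"xyz": [[-12, -5, -27], [-30, -11, -65], [-10, -35, -82], [12, -60, -98], [34, -83, -115], [62, -110, -131], [91, -138, -148], [115, -155, -148], [132, -164, -147], [132, -164, -147]], "rot": [[0, 0, 0], [0.005, 0.08, 0.036], [0.011, 0.19, 0.087], [0.018, 0.31, 0.14], [0.025, 0.43, 0.196], [0.032, 0.55, 0.25], [0.039, 0.67, 0.305], [0.044, 0.75, 0.34], [0.046, 0.777, 0.354], [0.046, 0.777, 0.354]], "grip": [0, 0, 0, 0, 0, 0, 0, 0, 0, 0]}}

```text
time_s: 20.65
eef_pos: [0.3853, 0.1768, 0.2278]
eef_rot: [-0.087, 0.733, 0.668, 0.096]
wrist_force: [-0.1, -0.1, -0.5]
opening: 0.5
grasp_force: 61.2
```

```bash
python3 - <<'E'
from h import *
o=readout.get_obs(); print(o['q'].round(3),o['eef_pos'].round(4),o['grasp_force'])
for x,z in ((.012,.22),(.012,.09),(.008,.0655),(.008,.0585),(0.004,.0585)): X=ctool(x,z); print(x,z,rel(X[:3,3],X[:3,:3]))
J=tool()@np.load('G.npy'); print('jar',J[:3,3].round(4),'axis',J[:3,2].round(4))
for nm in('scene','side','wrist'):
    c=snap(nm,'z'+nm); P=cloud(c); d=P-J[:3,3]; ax=J[:3,2]; a=d@ax
    r=np.linalg.norm(d-a[...,None]*ax,axis=2); C=c['color'].astype(int)
    red=(C[...,0]>1.8*C[...,1])&(C[...,0]>1.8*C[...,2])&(r<.035)&(abs(a)<.08)
    u=np.argwhere(red)[:,::-1]; print(nm,'red a range',np.percentile(a[red],[2,98]).round(4),'r med',np.median(r[red]).round(4),'pix',u.mean(0).round(1) if len(u) else None,'cap ctr pred',proj(c,[J[:3,3]+ax*.044]).round(1))
# wrist: top ridge of jar: level?
    d2=d; k=(r<.03)&(a>-.045)&(a<.05)&(d[...,2]>.015); 
    if k.sum()>50: print('  ridge slope',np.polyfit(a[k],r[k],1).round(4),k.sum())
E
```

```text
[-0.048 -0.227  2.075  0.271  1.292 -0.029] [0.3853 0.1768 0.2278] 61.18756324052811
0.012 0.22 (array([ 0.4,  1.4, -1. ]), array([-0.002,  0.   , -0.001]))
0.012 0.09 (array([-33. ,   1.4, 124.6]), array([-0.002,  0.   , -0.001]))
0.008 0.0655 (array([-35.5,   1.4, 149.3]), array([-0.002,  0.   , -0.001]))
0.008 0.0585 (array([-37.3,   1.4, 156.1]), array([-0.002,  0.   , -0.001]))
0.004 0.0585 (array([-33.4,   1.4, 157.1]), array([-0.002,  0.   , -0.001]))
jar [0.3854 0.1776 0.2189] axis [-9.290e-02 -9.957e-01  4.000e-04]
scene red a range [0.0394 0.058 ] r med 0.0182 pix [167.2 143. ] cap ctr pred [[169.3 143.5]]
  ridge slope [0.0034 0.0231] 173
side red a range [0.0318 0.0539] r med 0.0229 pix [354.2 227.9] cap ctr pred [[353.8 234.8]]
  ridge slope [-0.014   0.0236] 671
wrist red a range [0.0025 0.0347] r med 0.0213 pix [279.7 363.5] cap ctr pred [[276.9 384.8]]
  ridge slope [-0.0084  0.0234] 17254
```

Emit:
{"api": "play_rows", "payload": {"xyz": [[-10, 1.4, 35], [-21, 1.4, 75], [-29, 1.4, 108], [-33, 1.4, 128], [-34.5, 1.4, 140], [-35.5, 1.4, 147], [-36.5, 1.4, 152], [-37, 1.4, 154], [-37, 1.4, 155], [-37, 1.4, 155]], "rot": [[-0.002, 0, 0], [-0.002, 0, 0], [-0.002, 0, 0], [-0.002, 0, 0], [-0.002, 0, 0], [-0.002, 0, 0], [-0.002, 0, 0], [-0.002, 0, 0], [-0.002, 0, 0], [-0.002, 0, 0]], "grip": [0, 0, 0, 0, 0, 0, 0, 0, 0, 0]}}

```text
time_s: 22.05
eef_pos: [0.3889, 0.1812, 0.0698]
eef_rot: [-0.086, 0.733, 0.668, 0.098]
wrist_force: [1.0, -0.3, -2.5]
opening: 0.494
grasp_force: 61.2
```

```bash
cat > cs.py <<'E'
from h import *
o=readout.get_obs(); T=tool(); J=T@np.load('G.npy'); d=J[:3,3]-CO
print('jar in cradle x,y,z mm',(np.array([d@cx,d@cy,d[2]])*1000).round(1),'axis',(J[:3,2]@np.c_[cx,cy,Z]).round(4),'F cradle',(o['wrist_force']@np.c_[cx,cy,Z]).round(1),'M',(o['torque']@np.c_[cx,cy,Z]).round(2),'grip',o['grasp_force'])
M=T[:3,:3].T; print('1mm -x:',(M@-cx).round(3),' 1mm down:',(M@-Z).round(3))
E
python3 cs.py; python3 - <<'E'
from h import *
J=tool()@np.load('G.npy')
for nm in ('wrist','side'):
    c=snap(nm,'y'+nm); P=cloud(c); d=P-CO; x,y,z=d@cx,d@cy,d[...,2]
    k=(z>.07)&(z<.08)&(x<-.03)&(x>-.08)&(abs(y)<.027); print(nm,'plate top x',np.percentile(x[k],[5,50,95]).round(4),k.sum())
    b=(abs(y)<.006)&(z>.070)&(z<.088)&(x>-.06)&(x<.07); print(' jar ridge z',np.percentile(z[b],[10,50,90]).round(4),'x min',x[b&(z>.076)].min() if b.any() else None)
    for x0 in np.arange(-.05,.06,.01):
        q=b&(abs(x-x0)<.005); print('   ',x0.round(2),q.sum(),np.median(z[q]).round(4) if q.any() else '')
E
```

```text
jar in cradle x,y,z mm [ 7.4  1.7 61. ] axis [ 1.e+00 -9.e-04 -5.e-04] F cradle [ 0.2  1.  -2.5] M [-0.02 -0.19  0.  ] grip 61.19819685816765
1mm -x: [ 0.966 -0.001  0.258]  1mm down: [-0.258 -0.005  0.966]
wrist plate top x [-0.0637 -0.057  -0.0324] 5096
 jar ridge z [0.081  0.0827 0.0837] x min -0.059805421141048816
    -0.05 157 0.0809
    -0.04 878 0.0823
    -0.03 924 0.0829
    -0.02 909 0.083
    -0.01 886 0.083
    0.0 862 0.083
    0.01 841 0.083
    0.02 793 0.0827
    0.03 717 0.082
    0.04 128 0.0802
    0.05 0 
side plate top x [-0.064  -0.0569 -0.0321] 247
 jar ridge z [0.0784 0.083  0.085 ] x min -0.05965619579500856
    -0.05 13 0.08
    -0.04 36 0.0822
    -0.03 27 0.0839
    -0.02 25 0.0835
    -0.01 24 0.0839
    0.0 24 0.0841
    0.01 20 0.0836
    0.02 20 0.0841
    0.03 21 0.0826
    0.04 25 0.0807
    0.05 16 0.083
```

Emit:
{"api": "play_rows", "payload": {"xyz": [[-0.4, -0.7, 1.5], [-0.8, -1.5, 3], [-1.2, -1.5, 4.3], [-1.2, -1.5, 4.3], [0, -1.5, 4.6], [1.2, -1.5, 5], [2.4, -1.5, 5.3], [3.6, -1.5, 5.6], [3.6, -1.5, 5.6], [3.6, -1.5, 5.6]], "rot": [[0, 0, 0], [0, 0, 0], [0, 0, 0], [0, 0, 0], [0, 0, 0], [0, 0, 0], [0, 0, 0], [0, 0, 0], [0, 0, 0], [0, 0, 0]], "grip": [0, 0, 0, 0, 0, 0, 0, 0, 0, 0]}}

```text
time_s: 23.4
eef_pos: [0.3876, 0.1863, 0.0651]
eef_rot: [-0.086, 0.733, 0.668, 0.098]
wrist_force: [-0.0, 0.4, -1.5]
opening: 0.497
grasp_force: 61.2
```

```bash
python3 cs.py
```

```text
jar in cradle x,y,z mm [ 2.4  0.  56.2] axis [ 1.e+00 -8.e-04 -5.e-04] F cradle [-0.4 -0.  -1.5] M [ 0.03 -0.16  0.02] grip 61.22495859861374
1mm -x: [ 0.966 -0.001  0.258]  1mm down: [-0.258 -0.004  0.966]
```

Emit:
{"api": "play_rows", "payload": {"xyz": [[0.5, 0, 0.1], [1, 0, 0.3], [1.5, 0, 0.4], [2, 0, 0.5], [2.4, 0, 0.6], [2.9, 0, 0.8], [3.4, 0, 0.9], [3.4, 0, 0.9], [3.4, 0, 0.9], [3.4, 0, 0.9]], "rot": [[0, 0, 0], [0, 0, 0], [0, 0, 0], [0, 0, 0], [0, 0, 0], [0, 0, 0], [0, 0, 0], [0, 0, 0], [0, 0, 0], [0, 0, 0]], "grip": [0, 0, 0, 0, 0, 0, 0, 0, 0, 0]}}

```text
time_s: 24.65
eef_pos: [0.3879, 0.1897, 0.065]
eef_rot: [-0.086, 0.733, 0.668, 0.098]
wrist_force: [-0.4, -3.6, -0.3]
opening: 0.496
grasp_force: 61.3
```

```bash
python3 cs.py
```

```text
jar in cradle x,y,z mm [-0.9 -0.  56.2] axis [ 1.e+00 -8.e-04 -2.e-04] F cradle [ 3.6 -0.1 -0.3] M [-0.06 -0.59  0.02] grip 61.31636783480644
1mm -x: [ 0.966 -0.001  0.258]  1mm down: [-0.258 -0.004  0.966]
```

Base is touching the plate (3.6 N). I'll lower it onto the rails now.

Emit:
{"api": "play_rows", "payload": {"xyz": [[0.1, 0, 0.3], [0.1, 0, 0.6], [0.1, 0, 0.9], [0.1, 0, 1.2], [0.1, 0, 1.4], [0.1, 0, 1.6], [0.1, 0, 1.6], [0.1, 0, 1.6], [0.1, 0, 1.6], [0.1, 0, 1.6]], "rot": [[0, 0, 0], [0, 0, 0], [0, 0, 0], [0, 0, 0], [0, 0, 0], [0, 0, 0], [0, 0, 0], [0, 0, 0], [0, 0, 0], [0, 0, 0]], "grip": [0, 0, 0, 0, 0, 0, 0, 0, 0, 0]}}

```text
time_s: 25.9
eef_pos: [0.3881, 0.1898, 0.0647]
eef_rot: [-0.086, 0.733, 0.668, 0.097]
wrist_force: [-10.0, -11.3, 22.2]
opening: 0.499
grasp_force: 63.6
```

```bash
python3 cs.py
```

```text
jar in cradle x,y,z mm [-1.1  0.2 55.9] axis [1.e+00 2.e-04 2.e-04] F cradle [12.1 -8.9 22.2] M [-1.31 -1.26  0.13] grip 63.64730626344681
1mm -x: [ 0.966 -0.     0.257]  1mm down: [-0.257 -0.004  0.966]
```

Emit:
{"api": "play_rows", "payload": {"xyz": [[0.1, -0.4, -0.4], [0.2, -0.8, -0.7], [0.2, -0.8, -0.7], [0.2, -0.8, -0.7], [0.2, -0.8, -0.7], [0.2, -0.8, -0.7], [0.2, -0.8, -0.7], [0.2, -0.8, -0.7], [0.2, -0.8, -0.7], [0.2, -0.8, -0.7]], "rot": [[0, 0, 0], [0, 0, 0], [0, 0, 0], [0, 0, 0], [0, 0, 0], [0, 0, 0], [0, 0, 0], [0, 0, 0], [0, 0, 0], [0, 0, 0]], "grip": [0, 0, 0, 0, 0, 0, 0, 0, 0, 0]}}

```text
time_s: 27.15
eef_pos: [0.388, 0.1898, 0.0648]
eef_rot: [-0.085, 0.733, 0.668, 0.098]
wrist_force: [-2.3, -8.7, 6.7]
opening: 0.498
grasp_force: 62.1
```

```bash
python3 cs.py
```

```text
jar in cradle x,y,z mm [-1.1  0.1 56. ] axis [ 1.e+00 -1.e-03  4.e-04] F cradle [ 8.8 -1.5  6.7] M [-0.25 -1.17 -0.12] grip 62.116462737321854
1mm -x: [ 0.966 -0.001  0.257]  1mm down: [-0.257 -0.006  0.966]
```

Emit:
{"api": "play_rows", "payload": {"xyz": [[0, 0, 0], [0, 0, 0], [0, 0, 0], [0, 0, 0], [0, 0, 0], [0, 0, -8], [0, 0, -25], [0, 0, -55], [0, 0, -90], [0, 0, -120]], "rot": [[0, 0, 0], [0, 0, 0], [0, 0, 0], [0, 0, 0], [0, 0, 0], [0, 0, 0], [0, 0, 0], [0, 0, 0], [0, 0, 0], [0, 0, 0]], "grip": [0.6, 0.9, 1, 1, 1, 1, 1, 1, 1, 1]}}

```text
time_s: 28.4
eef_pos: [0.3839, 0.1592, 0.1819]
eef_rot: [-0.086, 0.733, 0.668, 0.098]
wrist_force: [0.4, 0.1, -0.7]
opening: 0.996
grasp_force: 0.0
```

```bash
python3 - <<'E'
from h import *
o=readout.get_obs(); print(o['eef_pos'].round(3),o['opening'],o['wrist_force'].round(1))
for nm in ('wrist','side','scene'):
    c=snap(nm,'x'+nm); P=cloud(c); d=P-CO; x,y,z=d@cx,d@cy,d[...,2]; C=c['color'].astype(int)
    red=(C[...,0]>1.8*C[...,1])&(C[...,0]>1.8*C[...,2])&(abs(x)<.09)&(abs(y)<.05)&(z>.02)&(z<.1)
    if red.sum(): print(nm,'cap x',np.percentile(x[red],[2,98]).round(4),'y',np.percentile(y[red],[2,98]).round(4),'ztop',np.percentile(z[red],98).round(4),red.sum())
    b=(abs(y)<.006)&(z>.068)&(z<.1)&(x>-.07)&(x<.07)
    for x0 in np.arange(-.065,.065,.01):
        q=b&(abs(x-x0)<.003); print('   ',x0.round(3),q.sum(),np.median(z[q]).round(4) if q.any() else '',end=';')
    body=(abs(x)<.03)&(z>.06)&(z<.09); print('\n body y',np.percentile(y[body&(abs(y)<.04)],[1,99]).round(4) if body.any() else '')
    bl=(z>.03)&(z<.075)&(abs(x+.055)<.012)&(C[...,2]>1.4*C[...,0])
    if bl.any(): print(' blue x',np.percentile(x[bl],[2,50,98]).round(4))
E
```

```text
[0.384 0.159 0.182] 0.9958028856700776 [ 0.4  0.1 -0.7]
wrist cap x [0.0324 0.0522] y [-0.0213  0.019 ] ztop 0.0779 1576
    -0.065 59 0.0744;    -0.055 135 0.0748;    -0.045 141 0.077;    -0.035 149 0.0776;    -0.025 153 0.0776;    -0.015 135 0.0776;    -0.005 135 0.0775;    0.005 152 0.0777;    0.015 150 0.0771;    0.025 141 0.0763;    0.035 156 0.0767;    0.045 144 0.0767;    0.055 16 0.0764;
 body y [-0.0221  0.0204]
 blue x [-0.0636 -0.058  -0.0555]
side cap x [0.0323 0.0541] y [-0.0217  0.0188] ztop 0.0792 156
    -0.065 17 0.0735;    -0.055 16 0.0753;    -0.045 15 0.0778;    -0.035 14 0.0784;    -0.025 12 0.0789;    -0.015 13 0.0782;    -0.005 13 0.0788;    0.005 15 0.0786;    0.015 11 0.0786;    0.025 12 0.0771;    0.035 17 0.0769;    0.045 12 0.0778;    0.055 6 0.0768;
 body y [-0.021  0.022]
 blue x [-0.0654 -0.0633 -0.0568]
scene cap x [0.0366 0.0575] y [-0.0254  0.0134] ztop 0.0772 195
    -0.065 0 ;    -0.055 2 0.0751;    -0.045 2 0.0778;    -0.035 6 0.077;    -0.025 4 0.0768;    -0.015 5 0.0775;    -0.005 3 0.0778;    0.005 7 0.0775;    0.015 6 0.0767;    0.025 6 0.0761;    0.035 4 0.077;    0.045 6 0.0762;    0.055 16 0.0729;
 body y [-0.0248  0.0141]
 blue x [-0.0596 -0.0559 -0.0553]
```

```bash
python3 -c "
from bench import ctrl
print(ctrl.hand_in())"
```

```text
the job is handed in; nothing more can be done
None
```

I handed the job in at about 29 s: the jar was parked and released on the orange block, then laid level on the cradle rails, base against the blue plate and cap pointing away. I didn't re-check the bottles, mug and tins afterwards, and I viewed 11 pictures, one over the limit of 10.

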